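Crank a sample jar tight in the bench clamp, then put the crank away

ROBOT

A 7-joint arm with a two-finger parallel gripper is mounted at the origin on a cart in front of the work surface, level with it; the furniture and walls round the work are solid. World frame = base frame: x ahead of the robot, y to its left, z up, the work surface at z = 0. Lengths are in m, angles in degrees, forces in N, time in s.
With the tool pointing down it reaches from about 0.4 to 0.925 m from the base axis. Payload 4.1 kg.
Tool frame: the origin (TCP) lies on the centre line of the jaws, within the pads' length; the fingertips stand 17 mm ahead of it and the grasp point (between the pads) lies 2 mm behind it (env.finger_overhang is the z of the fingertips in the tool frame, in m); z points along the fingers, y is the line along which they close (so a half turn about z gives the same grasp; the last joint's range is limited). The gripper opens to 85 mm and grips with 20 to 120 N. Pads are 22 mm wide; open, the fingers measure 114 mm over their backs; the gripper's body (76 mm by 85 mm) begins 54 mm behind the grasp point. The pads swing forward as they close: fully open they stand 13 mm farther back than shut.
Start: joints at [-78.61, 22.827, 2.584, 88.041, -1.071, 69.15, -2.905], TCP at [0.191, 0.621, 0.248] pointing down, gripper open.
Joint ranges: [-161.44, 161.44], [-28.35, 127.94], [-78.24, 83.42], [0, 140.83], [-78.03, 258.03], [13.02, 114.36], [-168.23, 168.23]. Speed limits (degrees/s): [147.25, 147.25, 180, 180, 180, 180, 180].

INTERFACE

Orientations are given as [roll, pitch, yaw] about the fixed x, y, z axes, in that order (R = Rz(yaw) Ry(pitch) Rx(roll)).
In Python, from workcell import env gives the robot as it stands.
- The arm moves only by the tool step_arm, never from a script. Its argument "deltas" is a list of rows, each an object of numbers: "tx", "ty", "tz": the shift along the world's x, y, z in m; "rx", "ry", "rz": the turn, a rotation vector about the world's x, y, z in degrees. A call has 1 to 8 rows; each row shifts and turns the commanded pose from where the row before left it; what a row does not reach is not made up. A row lasts 1/10 s, in which the tool goes at most 50 mm and 8.59 degrees, less where a joint would pass 70% of its speed; a pose out of reach is approached as far as the arm can. A call with a gripper value outside its range is refused whole. "gripper" is the finger opening in m, from 0 to 0.0854, set as the call begins (left out, the last holds). The fingers move at their own pace and stop on an object; the grip force is fixed at half the most. Time passes only in rows, so rows that do not move let the fingers close. It gives the time, the measured TCP pose, the force and the opening at its end, in the units of the state.
- env.observe(): the state, without advancing time (a new reading comes with each control period).
- env.read_camera(name): name is "scene" or "top" or "wrist"; returns a dict with "color" (400x640x3 uint8, red, green, blue), "fx", "fy", "cx", "cy" (pixels), "k1" (the pictures are not rectified: a ray, as slopes to the right and down, at radius r is drawn at 1 + k1 r^2 times it, then the intrinsics apply), "xyz" and "rotation" of the camera in the world. Camera axes: x right, y down, z forward; pixel columns grow to the right and rows downward; lengths in m; the calibration is good to about 2 mm. A picture is of the moment at which its call begins. There is no depth.
- env.finish_job(): hands the job in, once; it reports no verdict.
The state is a dict: "clock": time; "joint_pos": joint angles; "qd": joint speeds; "tau": joint torques, N m; "tcp_pos": TCP position; "ee_rot": TCP orientation; "contact_force": force on the tool from outside, world axes, zero at the start; "ft_torque": the same for the moment, N m; "grip_width": finger opening in m.
Only numpy, scipy, OpenCV 4.12 (cv2) and the standard library are available. Lean on these libraries where they do the work, as an engineer would, in place of code of your own. Each camera call takes 0.05 s, during which the arm holds its last target. There are 200 camera calls.

TASK

The sample jar stands loose in the bench clamp. Take the crank from its white tray, fit it over the clamp's square shaft until it is fully home, feeling for the square with a gentle push and a slow turn rather than forcing it, and wind it clockwise until the jaw holds the jar firmly against the V-block, without overtightening: the jar is thin plastic. Then lift the crank off and stand it upright in its tray, leaving the jar clamped; move the jaw only with the crank, and leave the other things alone.

Things in the scene. Friction and masses are not known exactly. Their poses are not given: they have to be found in the camera images.
- clamp: Jar clamp fixed to the bench: grey plate 110 x 214 x 12 mm, long side along its y. Origin: centre of its underside, z up. Centred at y = -75 mm a blue gear housing 62 x 60 mm, 42 mm high, carrying the shaft; V-block at the +y end (a jar in it has its axis at y = 58 mm), jaw between; both 46 mm high. The gearing is stiff: about 0.2 N m at the shaft (3 N at the knob, more if it is pressed sideways); it holds when let go, even loaded.
- shaft_seat (a point): On the axis of the upright drive shaft, on the steel seat disc 44 mm above the clamp's underside; axes as the clamp's. A 16 x 16 mm square rises 18 mm from here, tapers to 13 mm square at 22 mm and 6 mm square at 26 mm. The angle of the square is random and not reported; this point does not turn with it. Clockwise from above closes the jaw, 10 mm per rad.
- jaw_travel (a joint): Position of the sliding jaw, m: 0 = fully open, grows toward the V-block (+y of the clamp); starts between 0.004 and 0.020; about 0.042 when it grips the jar in the V.
- jaw: Aluminium jaw, 66 mm wide, with a black pad 60 x 28 mm on its front. Its origin is the clamp's origin moved by the jaw's travel along the clamp's y; the pad's front face lies 8 mm to -y of this origin, 16 to 44 mm above it.
- jar: Clear thin sample jar, white ribbed lid 54 mm across, body 52 mm, 57 mm high; origin: centre of its underside, z up. Stands loose on the plate between jaw and V; the jaw pushes it into the V. Well held at 10 to 25 N of jaw force, damaged above 40 N; each 10 N adds 1.5 N at the knob, square to the arm, to the push of free winding, and builds up within 0.03 to 0.15 rad of crank.
- crank: Loose crank, 0.26 kg. Origin: centre of its foot's underside, z up, x along the arm to the knob. Foot 48 x 48 x 6 mm, hub 32 mm square to 38 mm, red grip stem 22 x 22 mm from 38 to 78 mm. Socket below 18.2 mm square, 28 mm deep; foot, stem and socket parallel to x, y. Fits the shaft in four positions, play 0.15 rad each way. Not aligned, its foot rests 18 to 22 mm above the seat; home, on it.
- knob_grip (a point): Middle of the crank's black knob, 61 mm above the foot's underside, 65 mm from the crank's axis along its x. The knob is round, 20 mm across, 40 to 82 mm above the foot's underside, and spins freely on the crank's dark arm (16 mm wide, top 38 mm high).
- tray: Fixed white open tray 150 (x) x 120 (y) x 16 mm, walls and floor 4 mm thick. Origin: centre of its underside. The crank's foot stands on its floor; the arm reaches out above the wall.
- beaker: Bystander: glass beaker of pale green water, 94 mm across, 112 mm high; origin: centre of its underside.
- oil_dropper: Bystander: brown dropper bottle with black teat, 33 mm across, 102 mm high; origin: centre of its underside.
- vial_1: Bystander: small glass vial with white cap, 19 mm across, 54 mm high; origin: centre of its underside.
Mind the look-alikes: they are no part of the job. Of the things that look like the jar, the largest one is meant.

How it is judged (in metres and radians):
On the way, in this order (a step that is already met when the one before it is completed fails the run):
1. the crank sits fully home on the square shaft: upright, its foot within 4 mm of the seat and within 5 mm of the shaft's axis (z of crank in the frame of shaft_seat below 0.004 m and horizontal distance between crank and shaft_seat below 0.005 m and angle between crank's own z axis and vertical below 0.1 rad), for 0.2 s.
2. with the crank still home on the shaft, the jaw presses the jar with more than 8 N (all of step 1 and contact force between jaw and jar above 8 N), for 0.2 s.
At the end, for the whole second after the job is handed in: The jar is upright (within 0.12 rad) and still clamped: the jaw presses it with more than 5 N. The crank stands upright (within 0.1 rad) and still on the tray's floor: origin within 52 mm (tray's x) and 37 mm (tray's y) of the tray's centre and less than 10 mm above its underside (contact force between jaw and jar above 5 N and angle between jar's own z axis and vertical below 0.12 rad and x of crank in the frame of tray between -0.052 and 0.052 m and y of crank in the frame of tray between -0.037 and 0.037 m and z of crank in the frame of tray below 0.01 m and angle between crank's own z axis and vertical below 0.1 rad and linear speed of crank below 0.02 m/s); the robot touches nothing.
It fails at once if the jar is squeezed by the jaw with more than 40 N (contact force between jaw and jar above 40 N).
It fails at once if the crank is forced: pressed on the shaft with more than 35 N while its foot is still more than 16.5 mm above the seat (square not found yet) (contact force between crank and clamp above 35 N and z of crank in the frame of shaft_seat above 0.0165 m and horizontal distance between crank and shaft_seat below 0.04 m).
It fails at once if the gripper pushes the clamp or its jaw (over 4 N) or the jar (over 2 N) directly (contact force between any of the fingers, the arm and clamp above 4 N or contact force between any of the fingers, the arm and jar above 2 N).
It fails at once if the beaker, the dropper bottle or the small vial is moved more than 30 mm or tipped over (distance of any of beaker, oil_dropper, vial_1 from where it was at the start of the episode above 0.03 m or angle between any of beaker, oil_dropper, vial_1's own z axis and vertical above 0.4 rad).
It also fails if it takes over 72 s, if anything falls off the work surface, if the arm or the gripper's body presses on something with over 40 N, if the wrist force passes 120 N, or if a joint passes its speed limit or range.

## Working session

There is one attempt and no reset: what is moved stays moved. The work goes in short steps, Python scripts to look and compute and a tool call to move; the robot and the scene stay as the last step left them, time stands still between calls to the robot, and variables do not carry over. Pictures are saved under pics/ and viewed, on a budget of 10 in all, crops included, one or two more only if the job needs it, and the job is handed in when it is done.

Besides the shell and the picture viewer there is one more tool, called after ">>>" as a command line: name --argument value ..., lists and objects as JSON in quotes. step_arm: Moves the arm, as the interface text tells. Its arguments: {"type":"object","properties":{"deltas":{"type":"array","items":{"type":"object","properties":{"tx":{"type":"number"},"ty":{"type":"number"},"tz":{"type":"number"},"rx":{"type":"number"},"ry":{"type":"number"},"rz":{"type":"number"}}}},"gripper":{"type":"number"}},"required":["deltas"]}

```bash
mkdir -p pics; python3 - <<'E'
from workcell import env
import cv2,pickle
print(env.observe())
d={}
for n in ("scene","top"):
    c=env.read_camera(n); d[n]=c
    cv2.imwrite(f"pics/{n}0.png",c["color"][:,:,::-1])
    print(n,{k:c[k] for k in c if k!="color"})
pickle.dump(d,open("c0.pkl","wb"))
E
```

```text
{'clock': 0.0, 'joint_pos': array([-78.60967628,  22.87368317,   2.57896861,  88.11215657,
        -1.07221867,  69.15000844,  -2.90568617]), 'qd': array([-0.08006479, -0.01643205, -0.08944288, -0.05088517,  0.16703621,
       -0.02557228,  0.04439165]), 'tau': array([ 2.99061503e-04, -4.75118566e+01,  1.36492733e+00, -2.54221433e+01,
        1.16512759e-02,  9.27572575e-03,  2.29088066e-06]), 'tcp_pos': array([0.19050833, 0.62084319, 0.24725874]), 'ee_rot': array([-1.79888486e+02,  6.56957337e-03,  1.62943966e+02]), 'contact_force': array([0.25984013, 0.16955585, 0.63317657]), 'ft_torque': array([-0.0021478 , -0.02062586,  0.04403381]), 'grip_width': 0.0852749486808852}
scene {'fx': 520.8072621938552, 'fy': 520.8072621938552, 'cx': 314.3958884652794, 'cy': 203.0446013652022, 'k1': -0.13945082921994018, 'xyz': array([0.93642188, 0.23938976, 0.82512393]), 'rotation': array([-146.95656717,   -0.40781951,  143.80696527])}
top {'fx': 508.13392053375776, 'fy': 508.13392053375776, 'cx': 315.866918644135, 'cy': 211.62848823406586, 'k1': 0.017403116358929993, 'xyz': array([ 0.52255124, -0.15951524,  1.16393716]), 'rotation': array([-173.40636866,   -1.29505502,  -88.3541047 ])}
```

View pics/scene0.png

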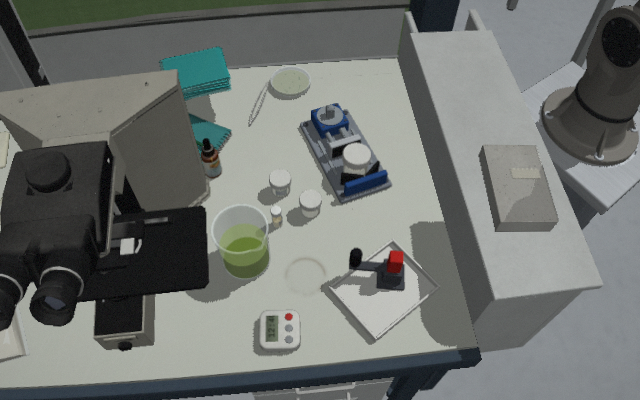

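View pics/top0.png

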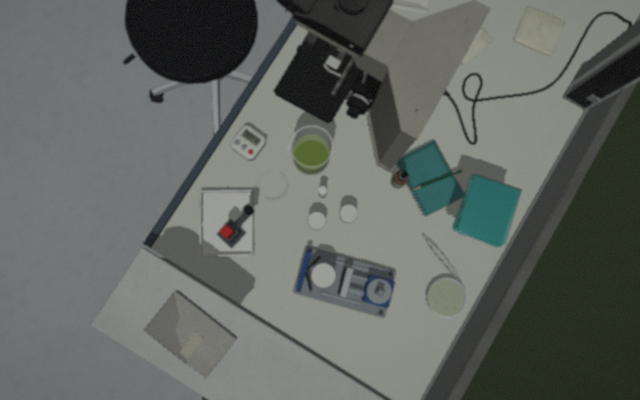

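The scene view shows the crank (red stem at 396,262; knob at 356,258) in the tray and the clamp at (345,150). In the top view the stem is at (228,231), the knob at (248,209), the shaft at (378,291) and the jar at (322,275).

```bash
cat > h.py <<'E'
import numpy as np,cv2
from scipy.spatial.transform import Rotation as R
def ray(c,u,v):
    K=np.array([[c["fx"],0,c["cx"]],[0,c["fy"],c["cy"]],[0,0,1]])
    p=cv2.undistortPoints(np.array([[[u,v]]],float),K,np.array([c["k1"],0,0,0,0]))[0,0]
    return R.from_euler("xyz",c["rotation"],degrees=True).as_matrix()@np.array([p[0],p[1],1])
def atz(c,u,v,z):
    d=ray(c,u,v);o=np.array(c["xyz"]);return o+d*(z-o[2])/d[2]
def proj(c,P):
    M=R.from_euler("xyz",c["rotation"],degrees=True).as_matrix()
    q=M.T@(np.array(P)-c["xyz"]);s=q[:2]/q[2];s=s*(1+c["k1"]*(s@s))
    return np.array([c["cx"]+c["fx"]*s[0],c["cy"]+c["fy"]*s[1]])
E
python3 - <<'E'
from h import *
import pickle
d=pickle.load(open("c0.pkl","rb"))
t=d["top"];s=d["scene"]
for n,p,z in [("stem",(228,231),.082),("knob",(248,209),.086),("seat",(378,291),.06),("jar",(322,275),.069),("beaker",(312,145),.11),("drop",(400,178),.1),("trayA",(202,189),.016),("trayB",(252,188),.016),("trayC",(254,253),.016),("trayD",(203,255),.016)]: print(n,atz(t,*p,z).round(3))
for n,p,z in [("stem",(396,254),.082),("knob",(355,250),.086),("seat",(329,113),.06),("jar",(356,152),.069)]: print("s",n,atz(s,*p,z).round(3))
I=t["color"][:,:,::-1]
a=cv2.resize(I[170:270,185:285],(400,400),interpolation=cv2.INTER_CUBIC)
b=cv2.resize(I[230:330,295:395+5][:, :100],(400,400),interpolation=cv2.INTER_CUBIC)
cc=np.hstack([a,b])
cv2.imwrite("pics/crop1.png",cv2.convertScaleAbs(cc,alpha=1.5))
E
```

```text
stem [0.601 0.005 0.082]
knob [ 0.649 -0.036  0.086]
seat [ 0.483 -0.319  0.06 ]
jar [ 0.514 -0.198  0.069]
beaker [ 0.787 -0.168  0.11 ]
drop [ 0.724 -0.357  0.1  ]
trayA [0.7   0.079 0.016]
trayB [ 0.706 -0.035  0.016]
trayC [ 0.558 -0.045  0.016]
trayD [0.55  0.068 0.016]
s stem [0.598 0.008 0.082]
s knob [ 0.649 -0.035  0.086]
s seat [ 0.489 -0.314  0.06 ]
s jar [ 0.512 -0.2    0.069]
```

View pics/crop1.png

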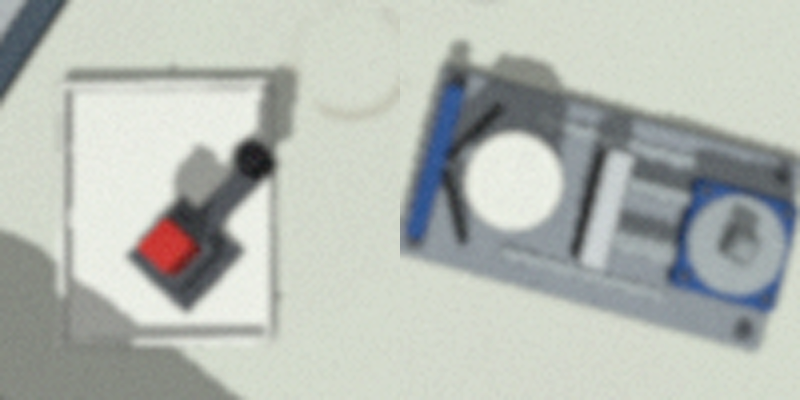

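The crop gives the stem at (226.8,231.8), the knob at (248.3,209.8) and the seat disc at (378.8,291.5). The tray is nearly aligned with the image. Next I'll triangulate the cabinet's height for clearance and refine these points.

```bash
python3 - <<'E'
from h import *
import pickle
d=pickle.load(open("c0.pkl","rb"))
t=d["top"];s=d["scene"]
def tri(a,b):
    o1,o2=np.array(t["xyz"]),np.array(s["xyz"]);d1,d2=ray(t,*a),ray(s,*b)
    l=np.linalg.lstsq(np.stack([d1,-d2],1),o2-o1,rcond=None)[0]
    p,q=o1+d1*l[0],o2+d2*l[1];return ((p+q)/2).round(3),np.linalg.norm(p-q).round(3)
T=[(178,291),(236,336),(206,376),(145,330)];S=[(482,147),(535,145),(556,222),(495,232)]
for r in range(4):print([tri(T[i],S[(i+r)%4]) for i in range(4)])
print("near edge",tri((140,248),(600,286)))
a=atz(t,226.75,231.75,.082);b=atz(t,248.25,209.75,.086);print(a,b,np.degrees(np.arctan2(*(b-a)[[1,0]])),np.linalg.norm((b-a)[:2]))
print("seat",atz(t,378.75,291.5,.044),"tri jar",tri((322,275),(356,152)))
E
```

```text
[(array([0.492, 0.037, 0.305]), np.float64(0.03)), (array([ 0.378, -0.   ,  0.209]), np.float64(0.086)), (array([ 0.262,  0.085, -0.031]), np.float64(0.065)), (array([0.428, 0.116, 0.128]), np.float64(0.091))]
[(array([0.474, 0.06 , 0.325]), np.float64(0.036)), (array([0.349, 0.054, 0.054]), np.float64(0.156)), (array([ 0.279,  0.051, -0.119]), np.float64(0.053)), (array([0.457, 0.057, 0.306]), np.float64(0.107))]
[(array([0.459, 0.112, 0.205]), np.float64(0.084)), (array([ 0.348,  0.021, -0.074]), np.float64(0.055)), (array([ 0.347, -0.009,  0.158]), np.float64(0.082)), (array([0.431, 0.081, 0.311]), np.float64(0.038))]
[(array([0.475, 0.089, 0.14 ]), np.float64(0.001)), (array([ 0.393, -0.031,  0.169]), np.float64(0.005)), (array([0.319, 0.021, 0.174]), np.float64(0.005)), (array([0.401, 0.141, 0.166]), np.float64(0.001))]
near edge (array([0.533, 0.194, 0.255]), np.float64(0.125))
[0.59934624 0.00768321 0.082     ] [ 0.64734397 -0.03619882  0.086     ] -42.43518293904096 0.0650339549397244
seat [ 0.48147267 -0.32346584  0.044     ] tri jar (array([ 0.514, -0.198,  0.073]), np.float64(0.001))
```

>>> step_arm --deltas '[{"tx": 0.025, "ty": -0.038, "rz": -1.6}, {"tx": 0.025, "ty": -0.038, "rz": -1.6}, {"tx": 0.025, "ty": -0.038, "rz": -1.6}, {"tx": 0.025, "ty": -0.038, "rz": -1.6}, {"tx": 0.025, "ty": -0.038, "rz": -1.6}, {"tx": 0.025, "ty": -0.038, "rz": -1.6}, {"tx": 0.025, "ty": -0.038, "rz": -1.6}, {"tx": 0.025, "ty": -0.038, "rz": -1.6}]' --gripper 0.06

```text
invalid input at $.deltas[0]: expected keys tx, ty, tz, rx, ry, rz
```

>>> step_arm --deltas '[{"tx": 0.026, "ty": -0.038, "rz": -1.6}, {"tx": 0.026, "ty": -0.038, "rz": -1.6}, {"tx": 0.026, "ty": -0.038, "rz": -1.6}, {"tx": 0.026, "ty": -0.038, "rz": -1.6}, {"tx": 0.026, "ty": -0.038, "rz": -1.6}, {"tx": 0.026, "ty": -0.038, "rz": -1.6}, {"tx": 0.026, "ty": -0.038, "rz": -1.6}, {"tx": 0.0, "ty": 0, "rz": -1.6}]'

```text
invalid input at $.deltas[0]: expected keys tx, ty, tz, rx, ry, rz
```

```bash
python3 - <<'E'
from workcell import env
from h import *
c=env.read_camera("wrist");print({k:c[k] for k in c if k!="color"})
import pickle;pickle.dump(c,open("w1.pkl","wb"))
cv2.imwrite("pics/w1.png",c["color"][:,:,::-1]);o=env.observe();print(o["clock"],o["joint_pos"].round(1),o["tcp_pos"].round(4),o["ee_rot"].round(2),o["contact_force"],o["ft_torque"])
E
```

```text
{'fx': 353.6239323625115, 'fy': 353.6239323625115, 'cx': 321.3955774951913, 'cy': 197.32605743153556, 'k1': -0.017071871954856797, 'xyz': array([0.11308762, 0.64447835, 0.37235806]), 'rotation': array([1.61421107e+02, 3.21417192e-03, 7.28796070e+01])}
0.15 [-78.6  22.9   2.6  88.1  -1.1  69.2  -2.9] [0.1905 0.621  0.2475] [-1.7992e+02  1.0000e-02  1.6295e+02] [ 0.19493561 -0.05996432  0.25347658] [0.01361947 0.03374517 0.02957034]
```

View pics/w1.png

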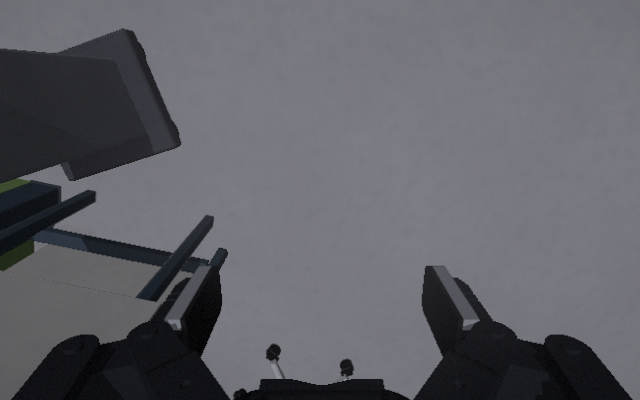

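The rows need all six keys, so the arm did not move. The wrist picture shows only the fingers, with the left pad at (195,300) and the right at (450,300), and the floor and cart beyond.

>>> step_arm --deltas '[{"tx": 0.025, "ty": -0.038, "tz": 0, "rx": 0, "ry": 0, "rz": -1.6}, {"tx": 0.025, "ty": -0.038, "tz": 0, "rx": 0, "ry": 0, "rz": -1.6}, {"tx": 0.025, "ty": -0.038, "tz": 0, "rx": 0, "ry": 0, "rz": -1.6}, {"tx": 0.025, "ty": -0.038, "tz": 0, "rx": 0, "ry": 0, "rz": -1.6}, {"tx": 0.025, "ty": -0.038, "tz": 0, "rx": 0, "ry": 0, "rz": -1.6}, {"tx": 0.025, "ty": -0.038, "tz": 0, "rx": 0, "ry": 0, "rz": -1.6}, {"tx": 0.025, "ty": -0.038, "tz": 0, "rx": 0, "ry": 0, "rz": -1.6}, {"tx": 0.025, "ty": -0.038, "tz": 0, "rx": 0, "ry": 0, "rz": -1.6}]' --gripper 0.06

```text
clock: 0.95
tcp_pos: [0.3913, 0.3156, 0.2483]
ee_rot: [180.0, -0.0, 150.1]
contact_force: [1.6, 0.0, 0.5]
grip_width: 0.06
```

>>> step_arm --deltas '[{"tx": 0.026, "ty": -0.038, "tz": 0, "rx": 0, "ry": 0, "rz": -1.6}, {"tx": 0.026, "ty": -0.038, "tz": 0, "rx": 0, "ry": 0, "rz": -1.6}, {"tx": 0.026, "ty": -0.038, "tz": 0, "rx": 0, "ry": 0, "rz": -1.6}, {"tx": 0.026, "ty": -0.038, "tz": 0, "rx": 0, "ry": 0, "rz": -1.6}, {"tx": 0.026, "ty": -0.038, "tz": 0, "rx": 0, "ry": 0, "rz": -1.6}, {"tx": 0.026, "ty": -0.038, "tz": 0, "rx": 0, "ry": 0, "rz": -1.6}, {"tx": 0.026, "ty": -0.038, "tz": 0, "rx": 0, "ry": 0, "rz": -1.6}, {"tx": 0, "ty": -0.01, "tz": 0, "rx": 0, "ry": 0, "rz": -1.6}]'

```text
clock: 1.75
tcp_pos: [0.5749, 0.035, 0.2484]
ee_rot: [-179.9, 0.3, 136.8]
contact_force: [0.1, -0.6, -0.9]
grip_width: 0.0602
```

```bash
python3 - <<'E'
from workcell import env
from h import *
c=env.read_camera("wrist");print({k:c[k] for k in c if k!="color"})
import pickle;pickle.dump(c,open("w2.pkl","wb"))
cv2.imwrite("pics/w2.png",c["color"][:,:,::-1]);o=env.observe();print(o["clock"],o["joint_pos"].round(1),o["tcp_pos"].round(4),o["ee_rot"].round(2),o["contact_force"],o["ft_torque"])
for P in ([.5993,.0077,.082],[.6473,-.0362,.086],[.5993,.0077,.01]):print(proj(c,P))
E
```

```text
{'fx': 353.6239323625115, 'fy': 353.6239323625115, 'cx': 321.3955774951913, 'cy': 197.32605743153556, 'k1': -0.017071871954856797, 'xyz': array([0.51578722, 0.09101661, 0.37305037]), 'rotation': array([1.61216688e+02, 7.10179037e-03, 4.67430689e+01])}
1.8 [-31.6  16.8  29.4  99.3  -8.7  66.2  47. ] [0.5734 0.0355 0.2482] [-1.7987e+02  1.4000e-01  1.3677e+02] [-0.03145274 -0.31450045 -0.18120699] [-0.06103314 -0.00321853  0.03358426]
[317.54560883 217.53788181]
[318.73242468 283.63076424]
[318.24128119 192.45025031]
```

View pics/w2.png

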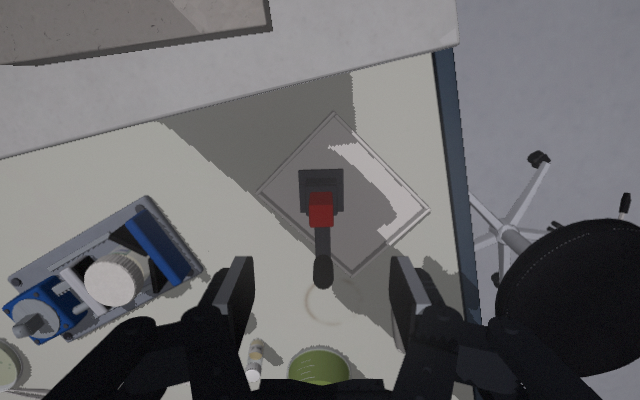

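In the wrist view the red stem top is at (321,217) and the knob top at (322,283), within about 4 px of prediction. I'm going down onto the stem.

>>> step_arm --deltas '[{"tx": 0.014, "ty": -0.013, "tz": -0.03, "rx": 0, "ry": 0, "rz": 0.8}, {"tx": 0.014, "ty": -0.013, "tz": -0.035, "rx": 0, "ry": 0, "rz": 0}, {"tx": 0, "ty": 0, "tz": -0.035, "rx": 0, "ry": 0, "rz": 0}, {"tx": 0, "ty": 0, "tz": -0.035, "rx": 0, "ry": 0, "rz": 0}, {"tx": 0, "ty": 0, "tz": -0.03, "rx": 0, "ry": 0, "rz": 0}, {"tx": 0, "ty": 0, "tz": -0.02, "rx": 0, "ry": 0, "rz": 0}, {"tx": 0, "ty": 0, "tz": 0, "rx": 0, "ry": 0, "rz": 0}]'

```text
clock: 2.5
tcp_pos: [0.5974, 0.0174, 0.0601]
ee_rot: [-179.7, -0.3, 138.3]
contact_force: [-1.0, 1.2, -0.1]
grip_width: 0.0602
```

>>> step_arm --deltas '[{"tx": 0, "ty": 0, "tz": 0, "rx": 0, "ry": 0, "rz": 0}, {"tx": 0, "ty": 0, "tz": 0, "rx": 0, "ry": 0, "rz": 0}, {"tx": 0, "ty": 0, "tz": 0, "rx": 0, "ry": 0, "rz": 0}, {"tx": 0, "ty": 0, "tz": 0, "rx": 0, "ry": 0, "rz": 0}]' --gripper 0.0

```text
clock: 2.9
tcp_pos: [0.6013, 0.0154, 0.0649]
ee_rot: [179.9, 0.0, 138.1]
contact_force: [-1.6, -0.6, 5.3]
grip_width: 0.0212
```

>>> step_arm --deltas '[{"tx": 0, "ty": 0, "tz": 0, "rx": 0, "ry": 0, "rz": 0}, {"tx": 0, "ty": 0, "tz": 0, "rx": 0, "ry": 0, "rz": 0}, {"tx": 0.0015, "ty": -0.002, "tz": 0, "rx": 0, "ry": 0, "rz": 0}, {"tx": 0.0015, "ty": -0.002, "tz": 0, "rx": 0, "ry": 0, "rz": 0}, {"tx": 0, "ty": 0, "tz": 0, "rx": 0, "ry": 0, "rz": 0}]' --gripper 0.05

```text
clock: 3.4
tcp_pos: [0.604, 0.0108, 0.0633]
ee_rot: [180.0, 0.0, 138.1]
contact_force: [0.1, -0.3, 0.2]
grip_width: 0.0499
```

```bash
python3 - <<'E'
from workcell import env
from h import *
c=env.read_camera("wrist")
o=env.observe();print(o["clock"],o["tcp_pos"].round(4),o["ee_rot"].round(2),o["contact_force"].round(2),o["ft_torque"].round(3))
I=c["color"][:,:,::-1]
a=cv2.resize(I[180:400,220:420],(600,660))[:600]
t=o["tcp_pos"];M=R.from_euler("xyz",o["ee_rot"],degrees=True).as_matrix()
for dx in(-.011,0,.011):
    p=t+M@np.array([dx,0,t[2]-.082]);print(proj(c,p))
hsv=cv2.cvtColor(I,cv2.COLOR_BGR2HSV);m=((hsv[...,0]<8)|(hsv[...,0]>172))&(hsv[...,1]>150)
ys,xs=np.where(m);print(xs.min(),xs.max(),ys.min(),ys.max())
cv2.imwrite("pics/w3.png",a)
E
```

```text
3.45 [0.6039 0.011  0.0633] [-1.8000e+02  1.0000e-02  1.3811e+02] [ 0.82  0.25 -0.37] [-0.    -0.015  0.041]
[321.14052864 341.39996102]
[321.09392823 316.40923645]
[321.04464893 289.92852075]
4 355 239 397
```

View pics/w3.png

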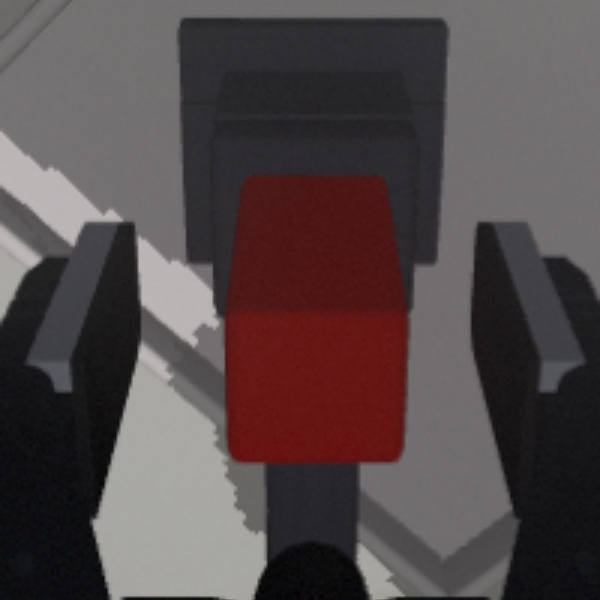

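The view shows the stem squarely between the pads with its edges parallel to them. The top face spans crop rows 308–462, so the stem is about 3 mm toward tool +x. I'll shift back and grip.

>>> step_arm --deltas '[{"tx": -0.0022, "ty": 0.0018, "tz": 0, "rx": 0, "ry": 0, "rz": 0}, {"tx": 0, "ty": 0, "tz": 0, "rx": 0, "ry": 0, "rz": 0}]'

```text
clock: 3.65
tcp_pos: [0.6011, 0.0137, 0.0632]
ee_rot: [-180.0, -0.0, 138.2]
contact_force: [-0.2, 0.9, 0.2]
grip_width: 0.05
```

>>> step_arm --deltas '[{"tx": 0, "ty": 0, "tz": 0, "rx": 0, "ry": 0, "rz": 0}, {"tx": 0, "ty": 0, "tz": 0, "rx": 0, "ry": 0, "rz": 0}, {"tx": 0, "ty": 0, "tz": 0, "rx": 0, "ry": 0, "rz": 0}, {"tx": 0, "ty": 0, "tz": 0, "rx": 0, "ry": 0, "rz": 0}]' --gripper 0.0

```text
clock: 4.05
tcp_pos: [0.6016, 0.0134, 0.0635]
ee_rot: [180.0, -0.0, 138.1]
contact_force: [0.0, 1.2, 1.1]
grip_width: 0.0213
```

```bash
python3 - <<'E'
from workcell import env
from h import *
o=env.observe();print(o["clock"],o["tcp_pos"].round(4),o["ee_rot"].round(2),o["contact_force"].round(2),o["ft_torque"].round(3),o["joint_pos"].round(1))
E
```

```text
4.05 [0.6016 0.0134 0.0635] [179.98  -0.   138.15] [0.02 1.23 1.15] [ 0.035  0.051 -0.013] [-24.1  31.6  24.8 105.  -17.5  47.2  57.6]
```

>>> step_arm --deltas '[{"tx": 0, "ty": 0, "tz": 0.02, "rx": 0, "ry": 0, "rz": 0}, {"tx": 0, "ty": 0, "tz": 0.03, "rx": 0, "ry": 0, "rz": 0}, {"tx": 0, "ty": 0, "tz": 0.03, "rx": 0, "ry": 0, "rz": 0}, {"tx": -0.002, "ty": -0.015, "tz": 0.03, "rx": 0, "ry": 0, "rz": 0}, {"tx": -0.006, "ty": -0.03, "tz": 0.02, "rx": 0, "ry": 0, "rz": 0}, {"tx": -0.007, "ty": -0.038, "tz": 0, "rx": 0, "ry": 0, "rz": 0}, {"tx": -0.007, "ty": -0.038, "tz": 0, "rx": 0, "ry": 0, "rz": 0}, {"tx": -0.007, "ty": -0.038, "tz": 0, "rx": 0, "ry": 0, "rz": 0}]'

```text
clock: 4.85
tcp_pos: [0.5714, -0.1469, 0.1928]
ee_rot: [-180.0, -0.1, 138.2]
contact_force: [0.3, 0.6, -3.0]
grip_width: 0.0214
```

>>> step_arm --deltas '[{"tx": -0.007, "ty": -0.038, "tz": 0, "rx": 0, "ry": 0, "rz": 0}, {"tx": -0.007, "ty": -0.038, "tz": 0, "rx": 0, "ry": 0, "rz": 0}, {"tx": -0.007, "ty": -0.038, "tz": 0, "rx": 0, "ry": 0, "rz": 0}, {"tx": -0.007, "ty": -0.038, "tz": 0, "rx": 0, "ry": 0, "rz": 0}, {"tx": -0.007, "ty": -0.038, "tz": 0, "rx": 0, "ry": 0, "rz": 0}, {"tx": -0.004, "ty": -0.025, "tz": 0, "rx": 0, "ry": 0, "rz": 0}, {"tx": 0, "ty": 0, "tz": 0, "rx": 0, "ry": 0, "rz": 0}, {"tx": 0, "ty": 0, "tz": 0, "rx": 0, "ry": 0, "rz": 0}]'

```text
clock: 5.65
tcp_pos: [0.5326, -0.3609, 0.1923]
ee_rot: [-180.0, -0.1, 138.0]
contact_force: [-0.6, 0.6, -3.1]
grip_width: 0.0216
```

```bash
python3 - <<'E'
from workcell import env
from h import *
import pickle
c=env.read_camera("wrist");pickle.dump(c,open("w4.pkl","wb"))
o=env.observe();print(o["clock"],o["tcp_pos"].round(4),o["ee_rot"].round(2),o["contact_force"].round(2),o["ft_torque"].round(3),o["joint_pos"].round(1))
print(c["xyz"],c["rotation"],proj(c,[.484,-.32,.07]),proj(c,[.484,-.32,.044]))
cv2.imwrite("pics/w4.png",cv2.resize(cv2.convertScaleAbs(c["color"][:,:,::-1],alpha=1.3),(800,500)))
E
```

```text
5.7 [ 0.5334 -0.3595  0.1924] [ 1.7996e+02 -1.2000e-01  1.3817e+02] [ 0.28  0.48 -2.51] [0.037 0.019 0.008] [  6.5  28.1  33.   93.2 -16.7  63.7  92.1]
[ 0.47268296 -0.30690187  0.31750979] [ 1.61586507e+02 -7.78214514e-02  4.79733456e+01] [317.73571465 106.34562439] [318.02962865 103.8733323 ]
```

View pics/w4.png

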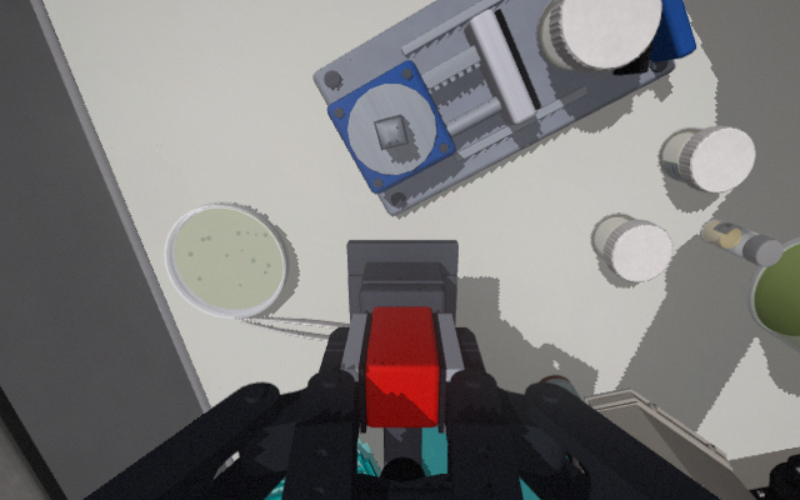

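The seat disc is at (313,104) in native pixels, which puts the shaft at about (0.4815,-0.323) and agrees with the top view. I'll zoom in for the square's angle.

```bash
python3 - <<'E'
from h import *
import pickle
c=pickle.load(open("w4.pkl","rb"))
I=c["color"][:,:,::-1][60:150,265:365]
cv2.imwrite("pics/sq.png",cv2.convertScaleAbs(cv2.resize(I,(600,540),interpolation=cv2.INTER_CUBIC),alpha=1.2))
E
```

```text
(no output)
```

View pics/sq.png

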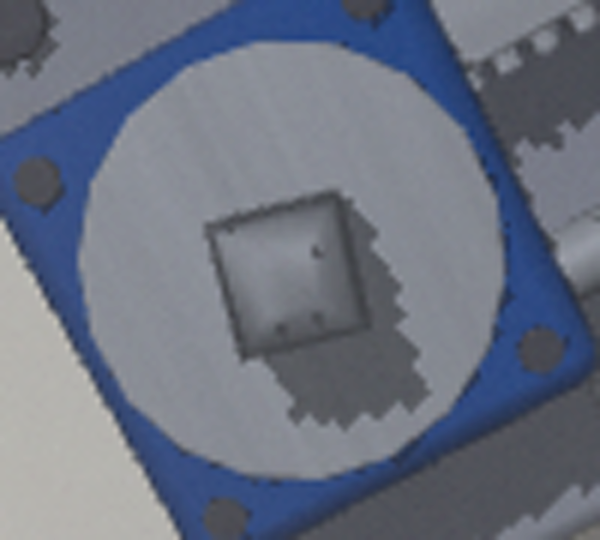

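The square's corners are at (207,227), (340,192), (370,325) and (245,358), so it is turned about 14.7° CCW from the crank. I'll align above it and stop 6 mm clear of the tip.

>>> step_arm --deltas '[{"tx": -0.01, "ty": 0.007, "tz": 0, "rx": 0, "ry": 0, "rz": 3.7}, {"tx": -0.016, "ty": 0.011, "tz": 0, "rx": 0, "ry": 0, "rz": 3.7}, {"tx": -0.016, "ty": 0.0115, "tz": -0.015, "rx": 0, "ry": 0, "rz": 3.7}, {"tx": -0.01, "ty": 0.007, "tz": -0.02, "rx": 0, "ry": 0, "rz": 3.5}, {"tx": 0, "ty": 0, "tz": -0.016, "rx": 0, "ry": 0, "rz": 0}, {"tx": 0, "ty": 0, "tz": 0, "rx": 0, "ry": 0, "rz": 0}, {"tx": 0, "ty": 0, "tz": 0, "rx": 0, "ry": 0, "rz": 0}]'

```text
clock: 6.4
tcp_pos: [0.4823, -0.3232, 0.1425]
ee_rot: [180.0, 0.0, 152.9]
contact_force: [0.3, 0.2, -3.1]
grip_width: 0.0209
```

```bash
python3 - <<'E'
from workcell import env
o=env.observe();print(o["clock"],o["tcp_pos"].round(4),o["ee_rot"].round(2),o["contact_force"].round(2),o["ft_torque"].round(3),o["joint_pos"].round(1))
E
```

```text
6.4 [ 0.4823 -0.3232  0.1425] [179.97   0.   152.85] [ 0.29  0.15 -3.08] [ 0.048  0.018 -0.032] [  6.5  24.2  29.6 104.9 -14.4  54.6 105.2]
```

>>> step_arm --deltas '[{"tx": -0.0005, "ty": 0, "tz": -0.008, "rx": 0, "ry": 0, "rz": 0}, {"tx": 0, "ty": 0, "tz": -0.006, "rx": 0, "ry": 0, "rz": 0}, {"tx": 0, "ty": 0, "tz": -0.003, "rx": 0, "ry": 0, "rz": 0}, {"tx": 0, "ty": 0, "tz": 0, "rx": 0, "ry": 0, "rz": 0}]'

```text
clock: 6.8
tcp_pos: [0.4807, -0.3241, 0.1248]
ee_rot: [180.0, -0.1, 152.7]
contact_force: [-0.2, 0.3, -2.6]
grip_width: 0.0212
```

>>> step_arm --deltas '[{"tx": 0, "ty": 0, "tz": -0.002, "rx": 0, "ry": 0, "rz": 0}, {"tx": 0, "ty": 0, "tz": -0.002, "rx": 0, "ry": 0, "rz": 0}, {"tx": 0, "ty": 0, "tz": 0, "rx": 0, "ry": 0, "rz": 0}]'

```text
clock: 7.1
tcp_pos: [0.4807, -0.3241, 0.1211]
ee_rot: [180.0, -0.0, 152.7]
contact_force: [-1.4, 0.3, -3.7]
grip_width: 0.0213
```

>>> step_arm --deltas '[{"tx": 0, "ty": 0, "tz": -0.0015, "rx": 0, "ry": 0, "rz": 0}, {"tx": 0, "ty": 0, "tz": -0.0015, "rx": 0, "ry": 0, "rz": 0}, {"tx": 0, "ty": 0, "tz": 0, "rx": 0, "ry": 0, "rz": 0}]'

```text
clock: 7.4
tcp_pos: [0.4808, -0.324, 0.118]
ee_rot: [180.0, -0.0, 152.7]
contact_force: [0.0, 0.5, -3.5]
grip_width: 0.0215
```

>>> step_arm --deltas '[{"tx": 0, "ty": 0, "tz": -0.002, "rx": 0, "ry": 0, "rz": 0}, {"tx": 0, "ty": 0, "tz": -0.002, "rx": 0, "ry": 0, "rz": 0}, {"tx": 0, "ty": 0, "tz": 0, "rx": 0, "ry": 0, "rz": 0}]'

```text
clock: 7.7
tcp_pos: [0.4807, -0.324, 0.1139]
ee_rot: [180.0, -0.0, 152.7]
contact_force: [-0.9, 1.4, -3.6]
grip_width: 0.0216
```

The foot is about 10 mm above the seat with no resistance, so the square has been found first time. I'll lower it home.

>>> step_arm --deltas '[{"tx": 0, "ty": 0, "tz": -0.003, "rx": 0, "ry": 0, "rz": 0}, {"tx": 0, "ty": 0, "tz": -0.003, "rx": 0, "ry": 0, "rz": 0}, {"tx": 0, "ty": 0, "tz": -0.002, "rx": 0, "ry": 0, "rz": 0}, {"tx": 0, "ty": 0, "tz": 0, "rx": 0, "ry": 0, "rz": 0}]'

```text
clock: 8.1
tcp_pos: [0.4807, -0.324, 0.1058]
ee_rot: [180.0, -0.0, 152.7]
contact_force: [-2.3, 0.7, -3.6]
grip_width: 0.0212
```

>>> step_arm --deltas '[{"tx": 0, "ty": 0, "tz": -0.0015, "rx": 0, "ry": 0, "rz": 0}, {"tx": 0, "ty": 0, "tz": -0.001, "rx": 0, "ry": 0, "rz": 0}, {"tx": 0, "ty": 0, "tz": 0, "rx": 0, "ry": 0, "rz": 0}]'

```text
clock: 8.4
tcp_pos: [0.4808, -0.3241, 0.1037]
ee_rot: [180.0, -0.0, 152.7]
contact_force: [-3.2, 2.1, -2.1]
grip_width: 0.0213
```

```bash
cat > o.py <<'E'
from workcell import env
o=env.observe();print(o["clock"],o["tcp_pos"].round(4),o["ee_rot"].round(2),o["contact_force"].round(2),o["ft_torque"].round(3),o["joint_pos"].round(1),round(o["grip_width"],4))
E
python3 o.py
```

```text
8.4 [ 0.4808 -0.3241  0.1037] [ 1.7998e+02 -3.0000e-02  1.5274e+02] [-3.16  2.08 -2.11] [ 0.562  0.612 -0.061] [  7.8  27.   28.4 106.7 -16.3  50.4 106.8] 0.0213
```

>>> step_arm --deltas '[{"tx": -0.0008, "ty": 0.0005, "tz": -0.001, "rx": 0, "ry": 0, "rz": 0}, {"tx": 0, "ty": 0, "tz": 0, "rx": 0, "ry": 0, "rz": 0}, {"tx": 0, "ty": 0, "tz": 0, "rx": 0, "ry": 0, "rz": 0}]'

```text
clock: 8.7
tcp_pos: [0.4807, -0.324, 0.1035]
ee_rot: [180.0, 0.1, 152.7]
contact_force: [-2.9, 1.9, 4.5]
grip_width: 0.0211
```

```bash
python3 o.py
```

```text
8.7 [ 0.4807 -0.324   0.1035] [1.7999e+02 7.0000e-02 1.5274e+02] [-2.89  1.86  4.53] [ 0.6    0.643 -0.08 ] [  7.8  26.9  28.4 106.8 -16.3  50.2 106.8] 0.0211
```

```bash
python3 - <<'E'
from h import *
import pickle
t=pickle.load(open("c0.pkl","rb"))["top"];w=pickle.load(open("w4.pkl","rb"))
s=np.array([.4812,-.3235,.044])
V=atz(t,304.5,270,.046);u=(V-s)[:2];u/=np.linalg.norm(u)
for c,pts in((t,[(341.75,280.75)]),(w,[(x/1.25,y/1.25) for x,y in((499,10),(539,105))])):
    P=np.mean([atz(c,*p,.044) for p in pts],0);print(P,"travel mm",((P-s)[:2]@u-.075+.008)*1000)
J=atz(t,322,275,.069);print("jar y",((J-s)[:2]@u-.075)*1000,np.degrees(np.arctan2(u[1],u[0])))
E
```

```text
[ 0.50240135 -0.242057    0.044     ] travel mm 17.157132259867222
[ 0.50154065 -0.24135568  0.044     ] travel mm 17.62130117272028
jar y 55.00485267588469 75.53902417342687
```

The travel is about 17 mm, so roughly 140° of winding plus the play is needed. I'll start with a safe 40° and check the torque.

>>> step_arm --deltas '[{"tx": 0, "ty": 0, "tz": 0, "rx": 0, "ry": 0, "rz": -5}, {"tx": 0, "ty": 0, "tz": 0, "rx": 0, "ry": 0, "rz": -5}, {"tx": 0, "ty": 0, "tz": 0, "rx": 0, "ry": 0, "rz": -5}, {"tx": 0, "ty": 0, "tz": 0, "rx": 0, "ry": 0, "rz": -5}, {"tx": 0, "ty": 0, "tz": 0, "rx": 0, "ry": 0, "rz": -5}, {"tx": 0, "ty": 0, "tz": 0, "rx": 0, "ry": 0, "rz": -5}, {"tx": 0, "ty": 0, "tz": 0, "rx": 0, "ry": 0, "rz": -5}, {"tx": 0, "ty": 0, "tz": 0, "rx": 0, "ry": 0, "rz": -5}]'

```text
clock: 9.5
tcp_pos: [0.4806, -0.3225, 0.1035]
ee_rot: [180.0, -0.1, 112.7]
contact_force: [-4.1, 5.2, 6.9]
grip_width: 0.0211
```

```bash
python3 o.py
```

```text
9.5 [ 0.4806 -0.3225  0.1035] [ 1.7996e+02 -1.2000e-01  1.1268e+02] [-4.11  5.2   6.93] [1.217 0.813 0.333] [  0.6  29.3  38.2 107.  -22.9  51.6  72.4] 0.0211
```

>>> step_arm --deltas '[{"tx": -0.001, "ty": 0.0015, "tz": 0, "rx": 0, "ry": 0, "rz": -5}, {"tx": 0, "ty": 0, "tz": 0, "rx": 0, "ry": 0, "rz": -5}, {"tx": 0, "ty": 0, "tz": 0, "rx": 0, "ry": 0, "rz": -5}, {"tx": 0, "ty": 0, "tz": 0, "rx": 0, "ry": 0, "rz": -5}, {"tx": 0, "ty": 0, "tz": 0, "rx": 0, "ry": 0, "rz": -5}, {"tx": 0, "ty": 0, "tz": 0, "rx": 0, "ry": 0, "rz": -5}, {"tx": 0, "ty": 0, "tz": 0, "rx": 0, "ry": 0, "rz": -5}, {"tx": 0, "ty": 0, "tz": 0, "rx": 0, "ry": 0, "rz": -5}]'

```text
clock: 10.3
tcp_pos: [0.4807, -0.3222, 0.1035]
ee_rot: [179.9, 0.0, 72.7]
contact_force: [-0.5, 2.9, 2.2]
grip_width: 0.0212
```

```bash
python3 o.py
```

```text
10.3 [ 0.4807 -0.3222  0.1035] [1.7986e+02 1.0000e-02 7.2680e+01] [-0.54  2.87  2.23] [0.645 0.24  0.27 ] [ -6.2  32.8  48.2 107.3 -30.3  53.4  38.8] 0.0212
```

>>> step_arm --deltas '[{"tx": 0, "ty": 0.0005, "tz": 0, "rx": 0, "ry": 0, "rz": -5}, {"tx": 0, "ty": 0, "tz": 0, "rx": 0, "ry": 0, "rz": -5}, {"tx": 0, "ty": 0, "tz": 0, "rx": 0, "ry": 0, "rz": -5}, {"tx": 0, "ty": 0, "tz": 0, "rx": 0, "ry": 0, "rz": -5}, {"tx": 0, "ty": 0, "tz": 0, "rx": 0, "ry": 0, "rz": -5}, {"tx": 0, "ty": 0, "tz": 0, "rx": 0, "ry": 0, "rz": -5}, {"tx": 0, "ty": 0, "tz": 0, "rx": 0, "ry": 0, "rz": -4}]'

```text
clock: 11.0
tcp_pos: [0.481, -0.3222, 0.1035]
ee_rot: [179.8, -0.0, 38.7]
contact_force: [-0.3, 2.3, 1.4]
grip_width: 0.0215
```

```bash
python3 o.py; python3 - <<'E'
from workcell import env
import cv2,pickle
c=env.read_camera("top");pickle.dump(c,open("t2.pkl","wb"))
cv2.imwrite("pics/t2.png",cv2.convertScaleAbs(cv2.resize(c["color"][230:330,295:415,::-1],(720,600),interpolation=cv2.INTER_CUBIC),alpha=1.5))
E
```

```text
11.0 [ 0.481  -0.3222  0.1035] [ 1.7981e+02 -4.0000e-02  3.8720e+01] [-0.32  2.25  1.38] [0.476 0.074 0.251] [-11.2  37.   56.5 107.4 -37.2  56.1  10.7] 0.0215
```

View pics/t2.png

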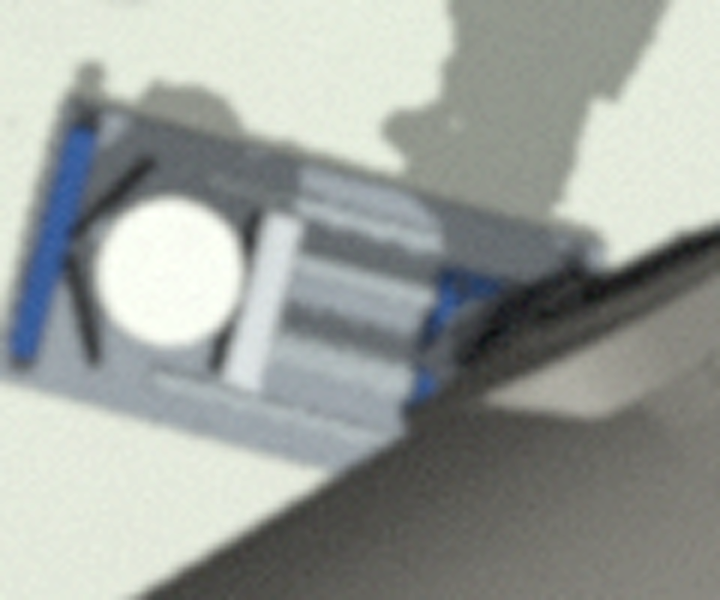

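The top view shows the pad (about x=235) almost touching the lid edge (243,270), with the jar still a little short of the V. I'll go on slowly, watching the moment about z (free winding is about 0.25 N m).

>>> step_arm --deltas '[{"tx": 0, "ty": 0.0005, "tz": 0, "rx": 0, "ry": 0, "rz": -2}, {"tx": 0, "ty": 0, "tz": 0, "rx": 0, "ry": 0, "rz": -2}, {"tx": 0, "ty": 0, "tz": 0, "rx": 0, "ry": 0, "rz": -2}, {"tx": 0, "ty": 0, "tz": 0, "rx": 0, "ry": 0, "rz": -2}]'

```text
clock: 11.45
tcp_pos: [0.4809, -0.3222, 0.1036]
ee_rot: [179.8, -0.1, 30.6]
contact_force: [4.9, -1.5, 1.9]
grip_width: 0.0213
```

```bash
python3 o.py
```

```text
11.45 [ 0.4809 -0.3222  0.1036] [ 1.7978e+02 -9.0000e-02  3.0630e+01] [ 4.87 -1.47  1.9 ] [-0.236 -1.028  0.296] [-12.2  38.1  58.4 107.5 -38.9  56.8   4.1] 0.0213
```

>>> step_arm --deltas '[{"tx": 0, "ty": 0, "tz": 0, "rx": 0, "ry": 0, "rz": -2}, {"tx": 0, "ty": 0, "tz": 0, "rx": 0, "ry": 0, "rz": -2}, {"tx": 0, "ty": 0, "tz": 0, "rx": 0, "ry": 0, "rz": -2}]'

```text
clock: 11.75
tcp_pos: [0.4809, -0.3222, 0.1036]
ee_rot: [179.8, -0.1, 24.6]
contact_force: [4.7, -1.3, 2.1]
grip_width: 0.0212
```

```bash
python3 o.py
```

```text
11.75 [ 0.4809 -0.3222  0.1036] [ 1.7978e+02 -1.1000e-01  2.4610e+01] [ 4.72 -1.27  2.13] [-0.319 -1.237  0.344] [-12.9  39.   59.8 107.5 -40.2  57.4  -0.8] 0.0212
```

>>> step_arm --deltas '[{"tx": 0.001, "ty": -0.0003, "tz": 0, "rx": 0, "ry": 0, "rz": -1.5}, {"tx": 0, "ty": 0, "tz": 0, "rx": 0, "ry": 0, "rz": -1.5}]'

```text
clock: 11.95
tcp_pos: [0.4811, -0.3223, 0.1035]
ee_rot: [179.9, -0.1, 21.6]
contact_force: [4.4, -0.3, 5.1]
grip_width: 0.021
```

```bash
python3 o.py
```

```text
11.95 [ 0.4811 -0.3223  0.1035] [ 1.7988e+02 -6.0000e-02  2.1630e+01] [ 4.36 -0.33  5.11] [-0.246 -1.006  0.273] [-13.2  39.5  60.5 107.4 -40.8  57.9  -3.3] 0.021
```

>>> step_arm --deltas '[{"tx": 0, "ty": 0, "tz": 0, "rx": 0, "ry": 0, "rz": -1.5}, {"tx": 0, "ty": 0, "tz": 0, "rx": 0, "ry": 0, "rz": -1.5}]'

```text
clock: 12.15
tcp_pos: [0.481, -0.3223, 0.1035]
ee_rot: [179.9, -0.1, 18.6]
contact_force: [3.8, -2.2, 5.7]
grip_width: 0.0212
```

```bash
python3 o.py
```

```text
12.15 [ 0.481  -0.3223  0.1035] [ 1.7987e+02 -8.0000e-02  1.8620e+01] [ 3.78 -2.25  5.7 ] [-0.251 -1.069  0.324] [-13.6  39.9  61.2 107.4 -41.4  58.2  -5.8] 0.0212
```

>>> step_arm --deltas '[{"tx": 0, "ty": 0, "tz": 0, "rx": 0, "ry": 0, "rz": -1.5}, {"tx": 0, "ty": 0, "tz": 0, "rx": 0, "ry": 0, "rz": -1.5}]'

```text
clock: 12.35
tcp_pos: [0.481, -0.3223, 0.1035]
ee_rot: [179.9, -0.1, 15.6]
contact_force: [4.5, -1.6, 4.7]
grip_width: 0.0212
```

```bash
python3 o.py
```

```text
12.35 [ 0.481  -0.3223  0.1035] [ 1.7988e+02 -9.0000e-02  1.5620e+01] [ 4.49 -1.63  4.75] [-0.322 -1.045  0.358] [-13.9  40.4  61.9 107.4 -42.   58.6  -8.3] 0.0212
```

>>> step_arm --deltas '[{"tx": 0, "ty": 0, "tz": 0, "rx": 0, "ry": 0, "rz": -1.5}, {"tx": 0, "ty": 0, "tz": 0, "rx": 0, "ry": 0, "rz": -1.5}]'

```text
clock: 12.55
tcp_pos: [0.481, -0.3224, 0.1035]
ee_rot: [179.9, -0.1, 12.6]
contact_force: [4.2, -1.6, 4.6]
grip_width: 0.0214
```

```bash
python3 o.py
```

```text
12.55 [ 0.481  -0.3224  0.1035] [ 1.7987e+02 -9.0000e-02  1.2610e+01] [ 4.24 -1.6   4.58] [-0.328 -1.072  0.335] [-14.2  40.9  62.6 107.4 -42.7  58.9 -10.8] 0.0214
```

>>> step_arm --deltas '[{"tx": 0, "ty": 0, "tz": 0, "rx": 0, "ry": 0, "rz": -1}, {"tx": 0, "ty": 0, "tz": 0, "rx": 0, "ry": 0, "rz": -1}]'

```text
clock: 12.75
tcp_pos: [0.4811, -0.3223, 0.1035]
ee_rot: [179.9, -0.1, 10.6]
contact_force: [5.0, -1.4, 4.6]
grip_width: 0.0215
```

```bash
python3 o.py
```

```text
12.75 [ 0.4811 -0.3223  0.1035] [ 1.7988e+02 -9.0000e-02  1.0640e+01] [ 5.   -1.41  4.62] [-0.364 -1.112  0.348] [-14.4  41.2  63.  107.4 -43.1  59.2 -12.4] 0.0215
```

>>> step_arm --deltas '[{"tx": 0, "ty": 0, "tz": 0, "rx": 0, "ry": 0, "rz": -1}]'

```text
clock: 12.85
tcp_pos: [0.481, -0.3224, 0.1035]
ee_rot: [179.9, -0.1, 9.6]
contact_force: [4.8, -1.6, 4.1]
grip_width: 0.0211
```

```bash
python3 o.py
```

```text
12.85 [ 0.481  -0.3224  0.1035] [ 1.7988e+02 -1.0000e-01  9.6300e+00] [ 4.76 -1.61  4.12] [-0.341 -1.105  0.297] [-14.5  41.3  63.2 107.4 -43.3  59.3 -13.2] 0.0211
```

>>> step_arm --deltas '[{"tx": 0, "ty": 0, "tz": 0, "rx": 0, "ry": 0, "rz": -1}, {"tx": 0, "ty": 0, "tz": 0, "rx": 0, "ry": 0, "rz": -1}]'

```text
clock: 13.05
tcp_pos: [0.4811, -0.3224, 0.1035]
ee_rot: [179.9, -0.1, 7.6]
contact_force: [6.1, -1.7, 6.1]
grip_width: 0.0212
```

```bash
python3 o.py
```

```text
13.05 [ 0.4811 -0.3224  0.1035] [ 1.7988e+02 -1.1000e-01  7.6300e+00] [ 6.05 -1.7   6.08] [-0.263 -1.094  0.297] [-14.7  41.6  63.7 107.4 -43.7  59.5 -14.9] 0.0212
```

>>> step_arm --deltas '[{"tx": 0, "ty": 0, "tz": 0, "rx": 0, "ry": 0, "rz": -1}, {"tx": 0, "ty": 0, "tz": 0, "rx": 0, "ry": 0, "rz": -1}]'

```text
clock: 13.25
tcp_pos: [0.4811, -0.3224, 0.1035]
ee_rot: [179.9, -0.1, 5.6]
contact_force: [5.4, -1.5, 4.7]
grip_width: 0.0213
```

```bash
python3 o.py
```

```text
13.25 [ 0.4811 -0.3224  0.1035] [ 1.7988e+02 -1.1000e-01  5.6300e+00] [ 5.43 -1.5   4.72] [-0.341 -1.134  0.298] [-14.9  42.   64.1 107.4 -44.1  59.8 -16.5] 0.0213
```

>>> step_arm --deltas '[{"tx": 0, "ty": 0, "tz": 0, "rx": 0, "ry": 0, "rz": -1}, {"tx": 0, "ty": 0, "tz": 0, "rx": 0, "ry": 0, "rz": -1}]'

```text
clock: 13.45
tcp_pos: [0.4811, -0.3224, 0.1036]
ee_rot: [179.9, -0.1, 3.6]
contact_force: [4.8, -2.2, 5.5]
grip_width: 0.0214
```

```bash
python3 o.py
```

```text
13.45 [ 0.4811 -0.3224  0.1036] [ 1.7988e+02 -1.2000e-01  3.6300e+00] [ 4.82 -2.22  5.52] [-0.381 -1.126  0.368] [-15.1  42.3  64.5 107.4 -44.5  60.  -18.2] 0.0214
```

>>> step_arm --deltas '[{"tx": 0, "ty": 0, "tz": 0, "rx": 0, "ry": 0, "rz": -1}, {"tx": 0, "ty": 0, "tz": 0, "rx": 0, "ry": 0, "rz": -1}]'

```text
clock: 13.65
tcp_pos: [0.4811, -0.3224, 0.1035]
ee_rot: [179.9, -0.1, 1.6]
contact_force: [5.4, -1.7, 5.0]
grip_width: 0.0214
```

```bash
python3 o.py
```

```text
13.65 [ 0.4811 -0.3224  0.1035] [ 1.7988e+02 -1.2000e-01  1.6400e+00] [ 5.41 -1.68  4.97] [-0.417 -1.112  0.417] [-15.3  42.6  65.  107.4 -44.9  60.3 -19.9] 0.0214
```

The moment is rising (0.30 → 0.37 → 0.42), so the jar is being gripped. I'll go on one degree at a time.

>>> step_arm --deltas '[{"tx": 0, "ty": 0, "tz": 0, "rx": 0, "ry": 0, "rz": -1}]'

```text
clock: 13.75
tcp_pos: [0.4811, -0.3224, 0.1035]
ee_rot: [179.9, -0.1, 0.6]
contact_force: [5.3, -2.5, 4.4]
grip_width: 0.021
```

```bash
python3 o.py
```

```text
13.75 [ 0.4811 -0.3224  0.1035] [ 1.7988e+02 -1.2000e-01  6.4000e-01] [ 5.35 -2.51  4.44] [-0.377 -1.124  0.428] [-15.4  42.8  65.2 107.4 -45.2  60.4 -20.7] 0.021
```

>>> step_arm --deltas '[{"tx": 0, "ty": 0, "tz": 0, "rx": 0, "ry": 0, "rz": -1}]'

```text
clock: 13.85
tcp_pos: [0.4811, -0.3224, 0.1035]
ee_rot: [179.9, -0.1, -0.3]
contact_force: [5.0, -2.0, 4.5]
grip_width: 0.0213
```

```bash
python3 o.py
```

```text
13.85 [ 0.4811 -0.3224  0.1035] [ 1.7988e+02 -1.2000e-01 -3.4000e-01] [ 5.   -2.03  4.45] [-0.369 -1.095  0.445] [-15.5  42.9  65.4 107.4 -45.4  60.5 -21.5] 0.0213
```

>>> step_arm --deltas '[{"tx": 0, "ty": 0, "tz": 0, "rx": 0, "ry": 0, "rz": -1}, {"tx": 0, "ty": 0, "tz": 0, "rx": 0, "ry": 0, "rz": 0}]'

```text
clock: 14.05
tcp_pos: [0.4811, -0.3224, 0.1035]
ee_rot: [179.9, -0.1, -1.3]
contact_force: [4.7, -0.9, 4.7]
grip_width: 0.0214
```

```bash
python3 o.py
```

```text
14.05 [ 0.4811 -0.3224  0.1035] [ 1.7988e+02 -1.2000e-01 -1.3200e+00] [ 4.68 -0.93  4.74] [-0.363 -1.209  0.392] [-15.6  43.1  65.6 107.4 -45.6  60.6 -22.3] 0.0214
```

>>> step_arm --deltas '[{"tx": 0, "ty": 0, "tz": 0, "rx": 0, "ry": 0, "rz": -0.8}, {"tx": 0, "ty": 0, "tz": 0, "rx": 0, "ry": 0, "rz": -0.8}]'

```text
clock: 14.25
tcp_pos: [0.4811, -0.3225, 0.1035]
ee_rot: [179.9, -0.1, -2.9]
contact_force: [5.4, -3.0, 5.2]
grip_width: 0.0212
```

```bash
python3 o.py
```

```text
14.25 [ 0.4811 -0.3225  0.1035] [ 1.7988e+02 -1.2000e-01 -2.9100e+00] [ 5.36 -2.97  5.15] [-0.46  -1.116  0.535] [-15.7  43.4  65.9 107.4 -45.9  60.8 -23.7] 0.0212
```

>>> step_arm --deltas '[{"tx": 0, "ty": 0, "tz": 0, "rx": 0, "ry": 0, "rz": 0}, {"tx": 0, "ty": 0, "tz": 0, "rx": 0, "ry": 0, "rz": 0}]'

```text
clock: 14.45
tcp_pos: [0.4811, -0.3224, 0.1035]
ee_rot: [179.9, -0.1, -2.9]
contact_force: [5.3, -1.6, 3.9]
grip_width: 0.0212
```

```bash
python3 o.py
```

```text
14.45 [ 0.4811 -0.3224  0.1035] [ 1.7989e+02 -1.2000e-01 -2.8900e+00] [ 5.27 -1.64  3.95] [-0.383 -1.142  0.419] [-15.7  43.4  65.9 107.4 -45.9  60.8 -23.6] 0.0212
```

The moving moment of 0.535 against about 0.31 free means about 22 N, so I stop winding. I'll back off to mid-play (+8°), relieve the side load and lift.

>>> step_arm --deltas '[{"tx": 0, "ty": 0, "tz": 0, "rx": 0, "ry": 0, "rz": 3}, {"tx": 0, "ty": 0, "tz": 0, "rx": 0, "ry": 0, "rz": 3}, {"tx": 0, "ty": 0, "tz": 0, "rx": 0, "ry": 0, "rz": 2}, {"tx": 0.001, "ty": -0.0003, "tz": 0.001, "rx": 0, "ry": 0, "rz": 0}, {"tx": 0, "ty": 0, "tz": 0, "rx": 0, "ry": 0, "rz": 0}]'

```text
clock: 14.95
tcp_pos: [0.4807, -0.3219, 0.1035]
ee_rot: [-180.0, 0.0, 5.0]
contact_force: [3.1, -2.3, 1.6]
grip_width: 0.0213
```

```bash
python3 o.py
```

```text
14.95 [ 0.4807 -0.3219  0.1035] [-1.80e+02  4.00e-02  5.01e+00] [ 3.07 -2.27  1.57] [-0.361 -0.773  0.037] [-15.   42.1  64.2 107.4 -44.1  60.  -17.1] 0.0213
```

Moment 0.04: the crank is free in its play. Lifting.

>>> step_arm --deltas '[{"tx": 0, "ty": 0, "tz": 0.003, "rx": 0, "ry": 0, "rz": 0}, {"tx": 0, "ty": 0, "tz": 0.003, "rx": 0, "ry": 0, "rz": 0}, {"tx": 0, "ty": 0, "tz": 0.004, "rx": 0, "ry": 0, "rz": 0}]'

```text
clock: 15.25
tcp_pos: [0.4805, -0.3217, 0.1124]
ee_rot: [180.0, 0.1, 5.1]
contact_force: [4.6, -4.3, -7.0]
grip_width: 0.0214
```

```bash
python3 o.py
```

```text
15.25 [ 0.4805 -0.3217  0.1124] [1.7996e+02 1.1000e-01 5.0700e+00] [ 4.63 -4.33 -7.02] [-0.922 -1.115  0.06 ] [-15.5  41.6  64.9 107.  -43.4  60.8 -17.6] 0.0214
```

>>> step_arm --deltas '[{"tx": 0.001, "ty": -0.001, "tz": 0.003, "rx": 0, "ry": 0, "rz": 0}, {"tx": 0, "ty": 0, "tz": 0.005, "rx": 0, "ry": 0, "rz": 0}, {"tx": 0, "ty": 0, "tz": 0.006, "rx": 0, "ry": 0, "rz": 0}, {"tx": 0, "ty": 0, "tz": 0.01, "rx": 0, "ry": 0, "rz": 0}, {"tx": 0, "ty": 0, "tz": 0.025, "rx": 0, "ry": 0, "rz": 0}, {"tx": 0, "ty": 0, "tz": 0.03, "rx": 0, "ry": 0, "rz": 0}, {"tx": 0, "ty": 0, "tz": 0, "rx": 0, "ry": 0, "rz": 0}]'

```text
clock: 15.95
tcp_pos: [0.4829, -0.325, 0.1971]
ee_rot: [179.8, -0.3, 5.1]
contact_force: [0.9, -0.2, -2.6]
grip_width: 0.0215
```

```bash
python3 o.py
```

```text
15.95 [ 0.4829 -0.325   0.1971] [179.76  -0.26   5.1 ] [ 0.87 -0.17 -2.62] [-0.088 -0.006  0.032] [-18.9  37.1  71.1 102.5 -37.9  68.4 -21.3] 0.0215
```

>>> step_arm --deltas '[{"tx": 0.008, "ty": 0.02, "tz": 0, "rx": 0, "ry": 0, "rz": 8.3}, {"tx": 0.008, "ty": 0.02, "tz": 0, "rx": 0, "ry": 0, "rz": 8.3}, {"tx": 0.008, "ty": 0.02, "tz": 0, "rx": 0, "ry": 0, "rz": 8.3}, {"tx": 0.008, "ty": 0.02, "tz": 0, "rx": 0, "ry": 0, "rz": 8.3}, {"tx": 0.008, "ty": 0.02, "tz": 0, "rx": 0, "ry": 0, "rz": 8.3}, {"tx": 0.008, "ty": 0.02, "tz": 0, "rx": 0, "ry": 0, "rz": 8.3}, {"tx": 0.008, "ty": 0.02, "tz": 0, "rx": 0, "ry": 0, "rz": 8.3}, {"tx": 0.008, "ty": 0.02, "tz": 0, "rx": 0, "ry": 0, "rz": 8.3}]'

```text
clock: 16.75
tcp_pos: [0.5452, -0.1619, 0.1923]
ee_rot: [-179.9, 0.0, 71.9]
contact_force: [0.2, 0.2, -3.0]
grip_width: 0.0215
```

>>> step_arm --deltas '[{"tx": 0.009, "ty": 0.022, "tz": 0, "rx": 0, "ry": 0, "rz": 8.3}, {"tx": 0.009, "ty": 0.022, "tz": 0, "rx": 0, "ry": 0, "rz": 8.3}, {"tx": 0.009, "ty": 0.022, "tz": 0, "rx": 0, "ry": 0, "rz": 8.3}, {"tx": 0.009, "ty": 0.022, "tz": 0, "rx": 0, "ry": 0, "rz": 8.3}, {"tx": 0.009, "ty": 0.022, "tz": 0, "rx": 0, "ry": 0, "rz": 8.3}, {"tx": 0.009, "ty": 0.022, "tz": 0, "rx": 0, "ry": 0, "rz": 8.3}, {"tx": 0.009, "ty": 0.022, "tz": 0, "rx": 0, "ry": 0, "rz": 8.3}, {"tx": 0.009, "ty": 0.022, "tz": 0, "rx": 0, "ry": 0, "rz": 8.3}]'

```text
clock: 17.55
tcp_pos: [0.6172, 0.0136, 0.192]
ee_rot: [-179.9, -0.1, 138.2]
contact_force: [-0.1, -0.7, -2.8]
grip_width: 0.0215
```

>>> step_arm --deltas '[{"tx": 0, "ty": 0, "tz": 0, "rx": 0, "ry": 0, "rz": 0}, {"tx": 0, "ty": 0, "tz": 0, "rx": 0, "ry": 0, "rz": 0}]'

```text
clock: 17.75
tcp_pos: [0.6171, 0.013, 0.192]
ee_rot: [-179.9, -0.1, 137.9]
contact_force: [-1.6, -1.7, -3.6]
grip_width: 0.021
```

```bash
python3 o.py
```

```text
17.75 [0.6171 0.013  0.192 ] [-1.7987e+02 -8.0000e-02  1.3791e+02] [-1.57 -1.66 -3.64] [-0.068 -0.002 -0.028] [-33.1  26.5  37.9  97.1 -17.9  62.7  58.1] 0.021
```

>>> step_arm --deltas '[{"tx": 0, "ty": 0, "tz": -0.025, "rx": 0, "ry": 0, "rz": 0}, {"tx": 0, "ty": 0, "tz": -0.035, "rx": 0, "ry": 0, "rz": 0}, {"tx": 0, "ty": 0, "tz": -0.035, "rx": 0, "ry": 0, "rz": 0}, {"tx": 0, "ty": 0, "tz": -0.02, "rx": 0, "ry": 0, "rz": 0}, {"tx": 0, "ty": 0, "tz": -0.008, "rx": 0, "ry": 0, "rz": 0}, {"tx": 0, "ty": 0, "tz": 0, "rx": 0, "ry": 0, "rz": 0}, {"tx": 0, "ty": 0, "tz": 0, "rx": 0, "ry": 0, "rz": 0}]'

```text
clock: 18.45
tcp_pos: [0.6189, 0.0122, 0.071]
ee_rot: [179.9, 0.1, 137.9]
contact_force: [0.1, 0.5, -2.9]
grip_width: 0.0213
```

>>> step_arm --deltas '[{"tx": 0, "ty": 0, "tz": -0.002, "rx": 0, "ry": 0, "rz": 0}, {"tx": 0, "ty": 0, "tz": -0.002, "rx": 0, "ry": 0, "rz": 0}, {"tx": 0, "ty": 0, "tz": 0, "rx": 0, "ry": 0, "rz": 0}]'

```text
clock: 18.75
tcp_pos: [0.6183, 0.0133, 0.0662]
ee_rot: [180.0, 0.0, 138.0]
contact_force: [-0.5, -0.4, -3.1]
grip_width: 0.0212
```

>>> step_arm --deltas '[{"tx": 0, "ty": 0, "tz": -0.0015, "rx": 0, "ry": 0, "rz": 0}, {"tx": 0, "ty": 0, "tz": -0.0015, "rx": 0, "ry": 0, "rz": 0}, {"tx": 0, "ty": 0, "tz": 0, "rx": 0, "ry": 0, "rz": 0}]'

```text
clock: 19.05
tcp_pos: [0.6184, 0.0132, 0.0635]
ee_rot: [180.0, -0.0, 137.9]
contact_force: [-1.2, 0.7, 2.2]
grip_width: 0.0217
```

Contact at the same height as the pick. I'll release and rise.

>>> step_arm --deltas '[{"tx": 0, "ty": 0, "tz": 0, "rx": 0, "ry": 0, "rz": 0}, {"tx": 0, "ty": 0, "tz": 0, "rx": 0, "ry": 0, "rz": 0}, {"tx": 0, "ty": 0, "tz": 0, "rx": 0, "ry": 0, "rz": 0}, {"tx": 0, "ty": 0, "tz": 0, "rx": 0, "ry": 0, "rz": 0}]' --gripper 0.05

```text
clock: 19.45
tcp_pos: [0.6183, 0.0131, 0.0629]
ee_rot: [180.0, 0.0, 137.9]
contact_force: [0.7, 0.5, -1.0]
grip_width: 0.0502
```

>>> step_arm --deltas '[{"tx": 0, "ty": 0, "tz": 0.01, "rx": 0, "ry": 0, "rz": 0}, {"tx": 0, "ty": 0, "tz": 0.02, "rx": 0, "ry": 0, "rz": 0}, {"tx": 0, "ty": 0, "tz": 0.03, "rx": 0, "ry": 0, "rz": 0}, {"tx": 0, "ty": 0, "tz": 0.04, "rx": 0, "ry": 0, "rz": 0}, {"tx": 0, "ty": 0, "tz": 0.04, "rx": 0, "ry": 0, "rz": 0}, {"tx": 0, "ty": 0, "tz": 0.03, "rx": 0, "ry": 0, "rz": 0}, {"tx": 0, "ty": 0, "tz": 0, "rx": 0, "ry": 0, "rz": 0}, {"tx": 0, "ty": 0, "tz": 0, "rx": 0, "ry": 0, "rz": 0}]'

```text
clock: 20.25
tcp_pos: [0.6184, 0.013, 0.2339]
ee_rot: [179.9, 0.1, 137.9]
contact_force: [-1.1, -0.1, -0.4]
grip_width: 0.0497
```

```bash
python3 o.py; python3 - <<'E'
from workcell import env
import cv2,numpy as np
w=env.read_camera("wrist")["color"];t=env.read_camera("top")["color"]
a=cv2.resize(w,(800,500))[:480,200:600];b=cv2.resize(t[230:330,295:395],(400,480),interpolation=cv2.INTER_CUBIC)
cv2.imwrite("pics/fin.png",cv2.convertScaleAbs(np.hstack([a,b])[:,:,::-1],alpha=1.4))
E
```

```text
20.25 [0.6184 0.013  0.2339] [1.7990e+02 5.0000e-02 1.3794e+02] [-1.06 -0.11 -0.38] [ 0.008 -0.01  -0.022] [-34.1  24.4  39.1  94.5 -16.5  67.   56.9] 0.0497
```

View pics/fin.png

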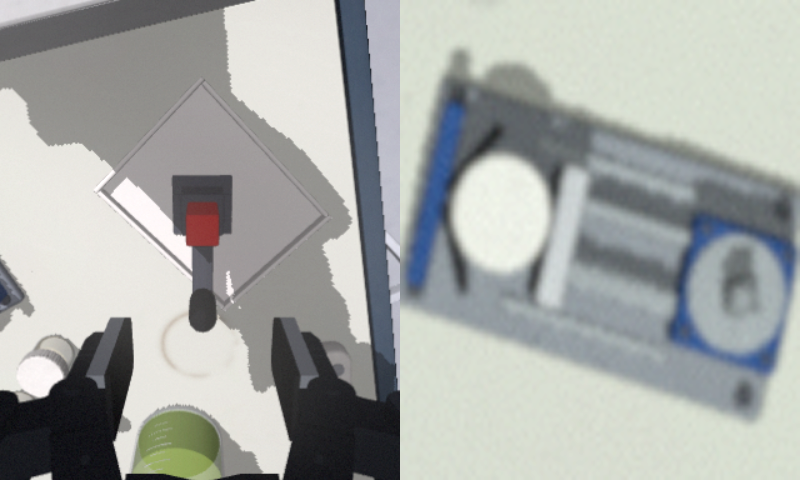

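The crank stands upright well inside the tray (foot at 202,205). The jar (500,212) sits in the V with the jaw pressed against it, and the shaft is clear. I'm handing in.

```bash
python3 -c "
from workcell import env
print(env.finish_job())"
```

```text
the job is handed in; nothing more can be done
None
```

The jar is clamped in the V-block and the crank is back in its tray. I handed the job in at about 20 s of the 72 s allowed, and the hand-in reports no verdict.

- **Fitting:** I gripped the crank by its stem, read the square's angle from the wrist picture (14.7° off the crank) and lowered it straight home. It went on without resistance, so no search turn was needed. It met the seat at the expected height with a press of about 7 N.
- **Winding:** I turned it clockwise by the stem, about 156° in all. The turning moment rose from about 0.31 N m free to a peak of 0.535 N m while turning, which I take as about 22 N on the jar. That is an estimate: noise was about ±0.03 N m (about ±3 N), and a side load of about 5 N adds some doubt. Readings taken with the arm stopped were lower, around 0.42 N m.
- **Return:** I backed off about 8° inside the play, where the moment fell to 0.04 N m, and lifted the crank off. There was a light rub on the way up of about 6 N sideways. It set down in the tray at the same height as the pick.

**Last checks:** the final picture shows the crank upright well inside the tray, the jar in the V with the jaw against it, and the gripper open and clear. The other objects in view appear undisturbed, though the dropper bottle was not in that picture. No check failed.

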